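Index the polishing carousel to the red pot and bolt it

ROBOT

A 7-joint arm with a two-finger parallel gripper is mounted at the origin on a cart in front of the work surface, level with it; the furniture and walls round the work are solid. World frame = base frame: x ahead of the robot, y to its left, z up, the work surface at z = 0. Lengths are in m, angles in rad, forces in N, time in s.
With the tool pointing down it reaches from about 0.4 to 0.85 m from the base axis. Payload 4.5 kg.
Tool frame: the origin (TCP) lies midway between the tips of the shut fingers; the grasp point (between the pads) lies 19 mm behind it; z points along the fingers, y is the line along which they close (so a half turn about z gives the same grasp; the last joint's range is limited). The gripper opens to 88 mm and grips with 3 to 60 N. Pads are 18 mm wide; open, the fingers measure 123 mm over their backs; the gripper's body (75 mm by 187 mm) begins 45 mm behind the grasp point.
Start: joints at [-1.183, 0.689, -0.195, 1.565, 0.157, 0.902, -0.215], TCP at [0.217, 0.586, 0.239] pointing down, gripper open.
Joint ranges: [-3.01, 3.01], [-0.46, 2.08], [-1.47, 1.51], [0.13, 2.56], [-1, 4.14], [0.04, 2.09], [-2.66, 2.66]. Speed limits (rad/s): [2.57, 2.57, 3.14, 3.14, 3.14, 3.14, 3.14].

INTERFACE

Orientations are given as a unit quaternion [x, y, z, w].
In Python, from plant import r gives the robot as it stands.
- The arm moves only by the tool carry_out, never from a script. Its argument "plan" is a list of rows, each an object with "rot": the turn, a rotation vector about the tool's x, y, z in rad, a list of three; "xyz": the shift along the tool's x, y, z in m, a list of three; "grip": the closure in counts, from 0 (fully open) to 255 (shut). In form: [{"rot": [wx, wy, wz], "xyz": [dx, dy, dz], "grip": grip}, ...]. A call has 1 to 8 rows; each row is the pose to reach, as a shift and turn from the pose commanded when the call began, along the tool's axes at that moment; what a row does not reach only later rows make up. A row lasts 1/12 s, in which the tool goes at most 41.7 mm and 7.16 degrees, less where a joint would pass 70% of its speed; a pose out of reach is approached as far as the arm can. A call with a gripper value outside its range is refused whole. The fingers move at their own pace and stop on an object; "squeeze" is the grip in N (left out, the last holds). Time passes only in rows, so rows that repeat a pose let the fingers close. It gives the time, the measured TCP pose, the force, the opening and the grip force at its end, in the units of the state.
- r.get_state(): the state, without advancing time (a new reading comes with each control period).
- r.snapshot(name): name is "scene" or "top" or "wrist"; returns the picture (420x560x3 uint8, red, green, blue); there is no depth.
- r.camera_params(name): a dict with "fx", "fy", "cx", "cy" (pixels), "position" and "attitude" of the camera in the world; the wrist camera has in their place "hand_eye" (4x4, takes a point from camera to tool coordinates, whose origin is the TCP and whose axes are the flange's). Camera axes: x right, y down, z forward; pixel columns grow to the right and rows downward; lengths in m; the calibration is good to about 2 mm. The wrist camera is an equidistant fisheye: a pixel r from the principal point sees the ray r / f radians off the axis. A picture is of the moment at which its call begins: read the wrist's pose just before it. camera_params takes no time and is no camera call.
- r.finish_job(): hands the job in; it is judged then, once.
The state is a dict: "clock": time; "q": joint angles; "qd": joint speeds; "joint_torque": joint torques, N m; "tool_pos": TCP position; "eef_rot": TCP orientation; "contact_force": force on the tool from outside, world axes, zero at the start; "moment": the same for the moment, N m; "opening": opening from 0.0 (shut) to 1.0 (fully open); "finger_force": force on a finger pad.
Only numpy, scipy, OpenCV 4.12 (cv2) and the standard library are available. Lean on these libraries where they do the work, as an engineer would, in place of code of your own. Each camera call takes 0.05 s, during which the arm holds its last target. There are 200 camera calls.

TASK

The red pot of polishing rouge is wanted next, so bring it to the front of the round turntable: push the little bolt at the front out of the turntable's rim, push the turntable round by the brass pegs on its rim (not by the jars) until the red pot stands right behind the bolt, then push the bolt fully home into the notch so that the turntable is locked and the lid can be unscrewed one-handed. Leave every jar standing in its pocket and do not shift the tools lying round about.

Things in the scene. Friction and masses are not known exactly. Their poses are not given: they have to be found in the camera images.
- carousel: grey base of a round jar carousel, fixed to the bench; origin on the bench top, on the turntable's axis; z up. Its -x axis points to the carousel's front, where a tongue carries the bolt (towards the robot, turned up to 0.3 rad). Notched steel turntable on it: radius 115 mm, 18 to 30 mm above the bench; beech disc on top: radius 96 mm, top at 36 mm; brass centre knob to 70 mm
- rim_peg (a point): top of one of six equal upright brass pegs on the rim to push by: 107 mm from the axis, 10 mm thick (collars 13), from 30 to 63 mm above the bench, every 60 degrees, each midway between two pockets. The pockets are six black collars on the beech disc, 53 mm inside, 9 mm high, centres 62 mm from the axis; in the rim before each is a notch, flared from 12 to 20 mm
- turntable (a joint): turntable angle, rad, counterclockwise from above; 0 at the start, locked; range 6.4 either way. Pockets and notches lie at this angle + k*60 degrees from the carousel's +x, pegs at it + 30 + k*60; the front is at 180, so at each multiple of 1.0472 rad a notch faces the bolt. 0.06 N m of friction: stays where left. Within about 3 degrees the bolt's round nose finds the notch and draws it true
- bolt (a joint): position of the sliding bolt, m: 0 = fully home in a notch (locked, as at the start), 0.020 = fully drawn out, towards the carousel's front; it clears the rim beyond 0.014. It slides along the carousel's x axis with about 1.5 N of friction and stays where it is left.
- bolt_knob (a point): centre of the black ball, 20 mm across, on the bolt's upright steel post (11 mm thick, bare from 34 to 66 mm above the bench). 75 mm above the bench; 160 mm before the axis when the bolt is home, 180 when drawn. Between post and turntable a steel bridge over the bolt, 126 to 142 mm from the axis, stands 39 mm high with its screws: push the post above it
- front_place (a point): fixed point at the front, 62 mm before the axis and 36 mm above the bench, where the middle of the front pocket's floor lies when the turntable is locked
- red_pot: small pot with red body and white lid (from above the smaller of the two white lids), 40 mm across, 38 mm high, loose in one of the four pockets 60 or 120 degrees to either side of the front at the start; origin at the centre of its underside, z up
- blue_jar: jar with blue body and white lid, 50 mm across, 54 mm high, loose in the front pocket at the start; origin at the centre of its underside, z up
- black_lid_jar1: jar with cream body and black lid, 44 mm across, 48 mm high, loose in a pocket; origin at the centre of its underside, z up
- black_lid_jar2: a second jar with cream body and black lid, the same size, loose in another pocket; origin at the centre of its underside, z up
- solder_spool: black spool of silver wire, 48 mm across, 22 mm high, lying in a pocket; origin at the centre of its underside, z up
- dropper_bottle: glass dropper bottle, 33 mm across, 106 mm high, standing on the bench to the right of the carousel; origin at the centre of its underside
- slide_gauge: brass slide gauge lying on the bench to the right in front, 115 mm long, 10 mm high; origin under its middle
- pliers_blue: pliers with blue grips lying on the bench on the left, 136 mm long, 10 mm high; origin under their middle
- needle_file: needle file with blue sleeve lying on the bench on the left in front, 160 mm long, 11 mm high; origin under its middle
Mind the look-alikes: they are no part of the job. What is shaped like the blue_jar but brown is not meant. What is shaped like the black_lid_jar2 but turquoise is not meant.

How it is judged:
On the way, in this order (a step that is already met when the one before it is completed fails the run):
1. the bolt is drawn out of the rim (value of joint bolt above 0.013 m), for 0.1 s.
2. with the bolt out, the red pot is brought to the front (value of joint bolt above 0.01 m and horizontal distance between red_pot and front_place below 0.018 m), for 0.1 s.
At the end, for the whole second after the job is handed in: The bolt is home to within 3 mm, the red pot's middle is within 14 mm of the front place (that is, in the front pocket), the turntable is at rest and all five jars stand upright (within 0.15 rad) on the floors of their pockets (within 6 mm of it) (value of joint bolt below 0.003 m and horizontal distance between red_pot and front_place below 0.014 m and velocity of joint turntable between -0.05 and 0.05 rad/s and z of red_pot in the frame of carousel between 0.03 and 0.042 m and angle between each of red_pot, blue_jar, black_lid_jar1, black_lid_jar2, solder_spool's own z axis and vertical below 0.15 rad and z of blue_jar in the frame of carousel between 0.03 and 0.042 m and z of black_lid_jar1 in the frame of carousel between 0.03 and 0.042 m and z of black_lid_jar2 in the frame of carousel between 0.03 and 0.042 m and z of solder_spool in the frame of carousel between 0.03 and 0.042 m); the robot touches nothing.
It fails at once if a jar is lifted more than 15 mm off its pocket's floor or tipped more than 0.5 rad (z of any of red_pot, blue_jar, black_lid_jar1, black_lid_jar2, solder_spool in the frame of carousel above 0.051 m or angle between any of red_pot, blue_jar, black_lid_jar1, black_lid_jar2, solder_spool's own z axis and vertical above 0.5 rad).
It fails at once if a jar is pushed with more than 4 N (contact force between any of the fingers, the arm and red_pot above 4 N or contact force between any of the fingers, the arm and blue_jar above 4 N or contact force between any of the fingers, the arm and black_lid_jar1 above 4 N or contact force between any of the fingers, the arm and black_lid_jar2 above 4 N or contact force between any of the fingers, the arm and solder_spool above 4 N).
It fails at once if the dropper bottle, slide gauge, pliers or needle file is moved more than 30 mm (distance of any of dropper_bottle, slide_gauge, pliers_blue, needle_file from where it was at the start of the episode above 0.03 m).
It also fails if it takes over 61 s, if anything falls off the work surface, if the arm or the gripper's body presses on something with over 40 N, if the wrist force passes 120 N, or if a joint passes its speed limit or range.

## Working session

There is one attempt and no reset: what is moved stays moved. The work goes in short steps, Python scripts to look and compute and a tool call to move; the robot and the scene stay as the last step left them, time stands still between calls to the robot, and variables do not carry over. Pictures are saved under pics/ and viewed, at most 10 in all, crops included, and the job is handed in when it is done.

Besides the shell and the picture viewer there is one more tool, called after "Request:" as name([rows], argument=value, ...), one row to a line, values as JSON. carry_out: Moves the arm, as the interface text tells. Its arguments: {"type":"object","properties":{"plan":{"type":"array"},"squeeze":{"type":"number"}},"required":["plan"]}

```bash
mkdir -p pics; ls; python3 - <<'E'
from plant import r
import cv2
for n in ("top","scene"):
    cv2.imwrite(f"pics/{n}0.png",r.snapshot(n)[:,:,::-1]); print(n,r.camera_params(n))
print(r.camera_params("wrist"))
s=r.get_state();print(s["clock"],s["tool_pos"],s["eef_rot"],s["opening"])
E
```

```text
pics
top {'fx': 416.04889839277445, 'fy': 416.04889839277445, 'cx': 278.162540032513, 'cy': 209.59656146843722, 'position': array([ 0.50662742, -0.00181329,  0.97380192]), 'attitude': array([ 0.71278491, -0.70033515,  0.02785692, -0.02631233])}
scene {'fx': 452.4070384786175, 'fy': 452.4070384786175, 'cx': 272.3324663209928, 'cy': 198.47795771665622, 'position': array([-0.08373453, -0.52316633,  0.95073008]), 'attitude': array([ 0.83197045, -0.41089971,  0.15584988, -0.33867006])}
{'fx': 325.19226210127806, 'fy': 325.19226210127806, 'cx': 279.69263289497036, 'cy': 207.33241537411615, 'hand_eye': array([[ 5.57525667e-04, -9.61994535e-01, -2.73068131e-01,
         6.99217651e-02],
       [ 9.99999595e-01,  3.43501858e-04,  8.31581958e-04,
         3.78260824e-04],
       [-7.06177888e-04, -2.73068484e-01,  9.61994337e-01,
        -1.45846593e-01],
       [ 0.00000000e+00,  0.00000000e+00,  0.00000000e+00,
         1.00000000e+00]])}
0.1 [0.21635248 0.5857684  0.23800218] [ 1.75925636e-01  9.84403130e-01 -7.98463017e-04 -1.00040240e-04] 0.9977662050328437
```

View pics/top0.png

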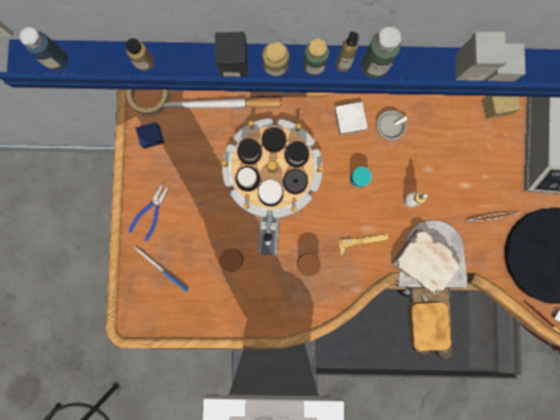

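View pics/scene0.png

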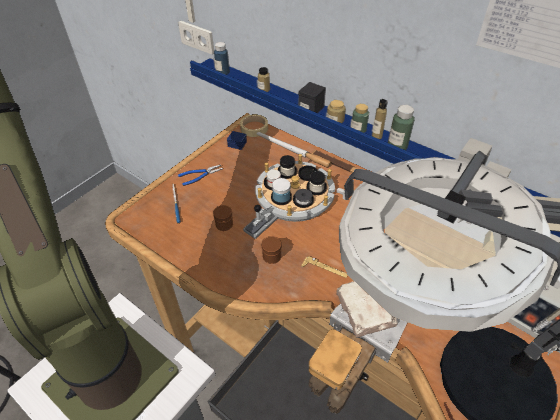

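The top view shows the carousel centre near (272,167) and the bolt ball near (268,238). There are two white lids: (271,192), large, in the front pocket, and (247,178), smaller, to the left. The scene view shows the carousel at (297,190), and the brown look-alikes are at top (231,260) and (308,262).

Candidates for the red pot are the white lid at top (247,178), the white lid at (271,192), which is the bigger front one and so the blue jar, and the brown jars, which are not meant. I choose (247,178) and will check it in a crop.

```bash
cat > h.py <<'E'
import numpy as np, cv2
from scipy.spatial.transform import Rotation as R
from plant import r
def ray(n,u,v,z):
    c=r.camera_params(n); d=R.from_quat(c["attitude"]).apply([(u-c["cx"])/c["fx"],(v-c["cy"])/c["fy"],1])
    p=c["position"]; return (p+d*(z-p[2])/d[2])
def go(p,yaw):
    "tool-frame shift and z-turn to world TCP p, tool y axis at world angle yaw, tool down"
    s=r.get_state(); T=R.from_quat(s["eef_rot"]); c,n=np.cos(yaw),np.sin(yaw)
    y=np.array([c,n,0]); z=np.array([0,0,-1.]); G=R.from_matrix(np.c_[np.cross(y,z),y,z])
    return T.inv().apply(np.array(p)-s["tool_pos"]).round(4),(T.inv()*G).as_rotvec().round(3)
E
python3 - <<'E'
from h import *
t=cv2.imread("pics/top0.png"); s=cv2.imread("pics/scene0.png")
a=cv2.resize(t[110:265,210:335],None,fx=3.6,fy=3.6,interpolation=2)
b=cv2.resize(s[145:245,240:345],None,fx=3.3,fy=3.3,interpolation=2)
o=np.zeros((560,800,3),np.uint8);o[:a.shape[0],:a.shape[1]]=a;o[:b.shape[0],a.shape[1]:a.shape[1]+b.shape[1]]=b
cv2.imwrite("pics/crop.png",o)
hsv=cv2.cvtColor(t,cv2.COLOR_BGR2HSV)
def blobs(m,box,lo):
    k=np.zeros_like(m);x0,y0,x1,y1=box;k[y0:y1,x0:x1]=m[y0:y1,x0:x1]
    n,_,st,c=cv2.connectedComponentsWithStats(k)
    return [(c[i].round(1),st[i,4]) for i in range(1,n) if st[i,4]>=lo]
print("white",blobs(cv2.inRange(hsv,(0,0,200),(180,50,255)),(235,130,310,210),60))
print("ball",blobs(cv2.inRange(hsv,(0,0,0),(180,255,60)),(258,222,280,256),8))
print("brass",blobs(cv2.inRange(hsv,(12,110,90),(28,255,255)),(215,110,330,225),5))
E
```

```text
white [(array([246.3, 176.5]), np.int32(231)), (array([269.8, 190.9]), np.int32(400)), (array([238.8, 197.5]), np.int32(89)), (array([302.3, 200.8]), np.int32(104)), (array([267.3, 207.7]), np.int32(102))]
ball [(array([267.3, 236.6]), np.int32(43))]
brass [(array([272.7, 163.7]), np.int32(5091)), (array([257.1, 134.9]), np.int32(146)), (array([273.1, 169.3]), np.int32(1409)), (array([245.7, 205.5]), np.int32(14)), (array([293.4, 208.1]), np.int32(17))]
```

View pics/crop.png

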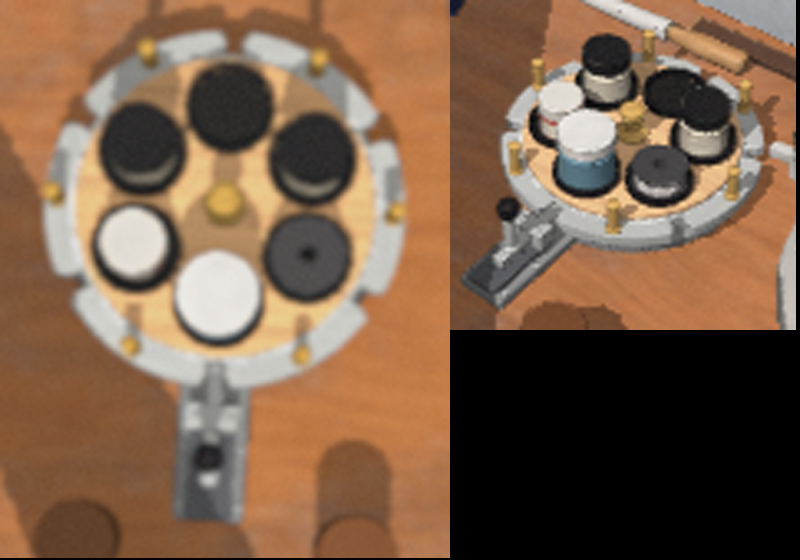

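The crop confirms it. The small white lid at crop (133,240), on the left, has a red-labelled body in the scene half, while the front one at (217,295) is blue. The six peg tops are at crop (148,48), (318,62), (396,212), (302,354), (131,345) and (53,190), and the ball is at (207,457).

```bash
python3 - <<'E'
from h import *
P=np.array([ray("top",210+u/3.6,110+v/3.6,.062)[:2] for u,v in [(148,48),(318,62),(396,212),(302,354),(131,345),(53,190)]])
c=P.mean(0); d=P-c; print("c",c,"r",np.linalg.norm(d,axis=1).round(4))
a=np.degrees(np.arctan2(d[:,1],d[:,0])); print("ang",a.round(1),"mod",((a-30+30)%60-30).round(1))
b=ray("top",210+207/3.6,110+457/3.6,.075)[:2]; e=c-b; print("ball",b,np.linalg.norm(e),np.degrees(np.arctan2(e[1],e[0])))
k=ray("top",210+223/3.6,110+200/3.6,.07)[:2]; print("centre knob",k)
for n,u,v,z in [("blue",269.8,190.9,.09),("red",246.3,176.5,.074),("brownL",231,260,.054),("brownR",308,262,.054)]: print(n,ray("top",u,v,z)[:2])
t=np.arctan2(e[1],e[0])
print(go([b[0],b[1],.20],t), go([b[0],b[1],.20],t+np.pi))
E
```

```text
c [0.67361121 0.01124702] r [0.1072 0.1046 0.1056 0.1056 0.1057 0.1059]
ang [  27.4  -32.5  -92.7 -152.4  148.3   87.3] mod [-2.6 -2.5 -2.7 -2.4 -1.7 -2.7]
ball [0.51612412 0.01877306] 0.15766681249026282 -2.7359868656832944
centre knob [0.67279594 0.01217421]
blue [0.61426033 0.0154262 ]
red [0.646909   0.06760538]
brownL [0.46442138 0.09841294]
brownR [ 0.46299654 -0.07075491]
(array([-0.4776, -0.428 ,  0.0387]), array([-1.000e-03,  1.000e-03,  1.265e+00])) (array([-0.4776, -0.428 ,  0.0387]), array([-1.000e-03, -1.000e-03, -1.877e+00]))
```

Request:
carry_out([
  {"rot": [0,0,0.125],"xyz": [-0.03,-0.027,0],"grip": 125},
  {"rot": [0,0,0.25],"xyz": [-0.06,-0.054,0],"grip": 125},
  {"rot": [0,0,0.375],"xyz": [-0.09,-0.081,0],"grip": 125},
  {"rot": [0,0,0.5],"xyz": [-0.12,-0.108,0],"grip": 125},
  {"rot": [0,0,0.6],"xyz": [-0.15,-0.135,0],"grip": 125},
  {"rot": [0,0,0.7],"xyz": [-0.18,-0.162,0],"grip": 125},
  {"rot": [0,0,0.8],"xyz": [-0.21,-0.189,0],"grip": 125},
  {"rot": [0,0,0.9],"xyz": [-0.24,-0.215,0],"grip": 125},
])

```text
clock: 0.77
tool_pos: [0.3675, 0.2994, 0.2386]
eef_rot: [0.589, 0.808, -0.0, -0.0]
contact_force: [0.6, 0.8, -0.0]
opening: 0.508
finger_force: 0.0
```

```bash
python3 -c "
from h import *
print(go([.515,.0187,.16],-.045), r.get_state()['q'].round(2))"
```

```text
(array([-0.3124,  0.0542,  0.0787]), array([-0.   ,  0.   ,  0.357])) [-0.8   0.5   0.03  2.01 -0.02  0.63 -0.44]
```

Request:
carry_out([
  {"rot": [0,0,0.09],"xyz": [-0.037,0.007,0.005],"grip": 125},
  {"rot": [0,0,0.18],"xyz": [-0.075,0.014,0.01],"grip": 125},
  {"rot": [0,0,0.27],"xyz": [-0.112,0.02,0.02],"grip": 125},
  {"rot": [0,0,0.357],"xyz": [-0.15,0.027,0.03],"grip": 125},
  {"rot": [0,0,0.357],"xyz": [-0.188,0.034,0.04],"grip": 125},
  {"rot": [0,0,0.357],"xyz": [-0.225,0.04,0.05],"grip": 125},
  {"rot": [0,0,0.357],"xyz": [-0.263,0.047,0.06],"grip": 125},
  {"rot": [0,0,0.357],"xyz": [-0.295,0.054,0.07],"grip": 125},
])

```text
clock: 1.43
tool_pos: [0.511, 0.0351, 0.168]
eef_rot: [0.722, 0.692, -0.0, 0.0]
contact_force: [0.9, 0.5, -0.4]
opening: 0.509
finger_force: 0.0
```

```bash
python3 -c "
from h import *
s=r.get_state(); im=r.snapshot('wrist'); cv2.imwrite('pics/w1.png',im[:,:,::-1])
print(s['tool_pos'],go([.515,.0187,.16],-.045), s['q'].round(2))"
```

```text
[0.51103034 0.03508783 0.16801548] (array([-0.0088,  0.0015,  0.0069]), array([ 0.002,  0.006, -0.006])) [-0.19  0.65  0.05  1.98 -0.06  0.51 -0.14]
```

View pics/w1.png

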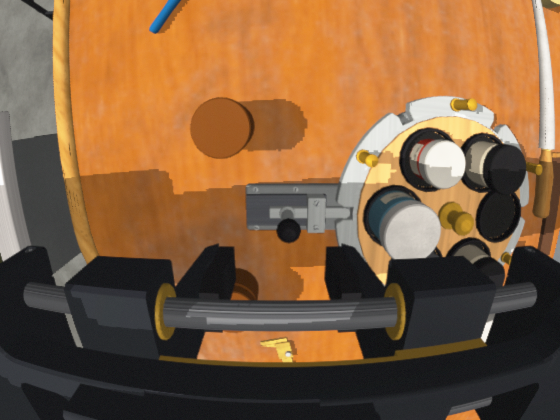

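The wrist view shows the ball at (289,230), with the bridge at (317,213) in line. The blue jar is behind it at (405,228), and the red-bodied pot is at (437,163).

```bash
cat >> h.py <<'E'
def wray(s,u,v,z):
    c=r.camera_params("wrist"); H=c["hand_eye"]; du,dv=u-c["cx"],v-c["cy"]; q=np.hypot(du,dv); th=q/c["fx"]
    d=np.array([np.sin(th)*du/q,np.sin(th)*dv/q,np.cos(th)]); T=R.from_quat(s["eef_rot"])
    o=s["tool_pos"]+T.apply(H[:3,3]); d=T.apply(H[:3,:3]@d); return o+d*(z-o[2])/d[2]
E
python3 - <<'E'
from h import *
s={"tool_pos":np.array([.51103,.03509,.16801]),"eef_rot":[.722,.692,0,0]}
for n,u,v,z in [("ball",289,230,.075),("knob",458,213,.07),("peg",364,156,.063)]: print(n,wray(s,u,v,z))
print(go([.515,.0187,.05],-.045), r.get_state()["tool_pos"])
E
```

```text
ball [0.51809053 0.0192431  0.075     ]
knob [0.66689593 0.02482794 0.07      ]
peg [0.57985111 0.07387789 0.063     ]
(array([-0.0082,  0.0013,  0.1169]), array([ 0.002,  0.006, -0.006])) [0.51391762 0.02764872 0.16680837]
```

Request:
carry_out([
  {"rot": [0,0,0],"xyz": [-0.008,0.002,0.01],"grip": 125},
  {"rot": [0,0,0],"xyz": [-0.008,0.002,0.03],"grip": 125},
  {"rot": [0,0,0],"xyz": [-0.008,0.002,0.05],"grip": 125},
  {"rot": [0,0,0],"xyz": [-0.008,0.002,0.07],"grip": 125},
  {"rot": [0,0,0],"xyz": [-0.008,0.002,0.09],"grip": 125},
  {"rot": [0,0,0],"xyz": [-0.008,0.002,0.105],"grip": 125},
  {"rot": [0,0,0],"xyz": [-0.008,0.002,0.115],"grip": 125},
  {"rot": [0,0,0],"xyz": [-0.008,0.002,0.115],"grip": 125},
])

```text
clock: 2.15
tool_pos: [0.5104, 0.031, 0.0518]
eef_rot: [0.72, 0.693, -0.001, -0.002]
contact_force: [0.2, -0.1, 0.7]
opening: 0.511
finger_force: 0.0
```

Request:
carry_out([
  {"rot": [0,0,0],"xyz": [0,0,0],"grip": 125},
  {"rot": [0,0,0],"xyz": [0,0,0],"grip": 125},
])

```text
clock: 2.32
tool_pos: [0.5124, 0.0304, 0.0543]
eef_rot: [0.721, 0.693, 0.0, 0.0]
contact_force: [-0.0, -0.9, 1.0]
opening: 0.51
finger_force: 0.0
```

```bash
python3 -c "
from h import *
s=r.get_state(); im=r.snapshot('wrist'); cv2.imwrite('pics/w2.png',im[:,:,::-1])
print(s['tool_pos'],go([.517,.019,.05],-.045), s['contact_force'])"
```

```text
[0.51240763 0.03039636 0.05432929] (array([-0.0111,  0.0048,  0.0046]), array([ 0.002, -0.   ,  0.005])) [-0.0112408  -0.9196344   1.02236607]
```

View pics/w2.png

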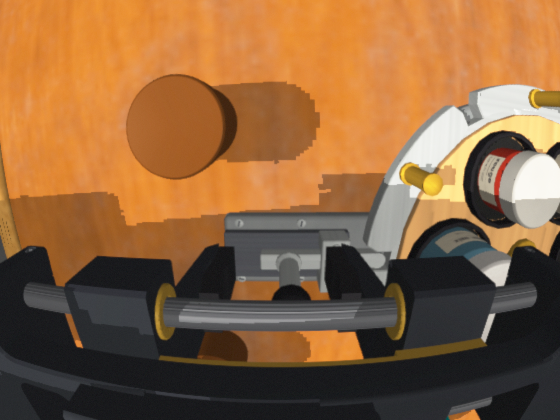

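The ball at (290,292) lies between the fingers. The TCP is about 11 mm too far towards +y.

Request:
carry_out([
  {"rot": [0,0,0],"xyz": [-0.006,0.001,0.002],"grip": 125},
  {"rot": [0,0,0],"xyz": [-0.011,0.002,0.002],"grip": 125},
  {"rot": [0,0,0],"xyz": [-0.011,0.003,0.002],"grip": 125},
  {"rot": [0,0,0],"xyz": [-0.011,0.003,0.002],"grip": 160},
  {"rot": [0,0,0],"xyz": [-0.011,0.003,0.002],"grip": 210},
  {"rot": [0,0,0],"xyz": [-0.011,0.003,0.002],"grip": 230},
  {"rot": [0,0,0],"xyz": [-0.011,0.003,0.002],"grip": 230},
  {"rot": [0,0,0],"xyz": [-0.011,0.003,0.002],"grip": 230},
], squeeze=8)

```text
clock: 3.03
tool_pos: [0.5153, 0.019, 0.0518]
eef_rot: [0.721, 0.693, 0.001, 0.0]
contact_force: [1.7, 0.6, 0.1]
opening: 0.192
finger_force: 7.9
```

Request:
carry_out([
  {"rot": [0,0,0],"xyz": [0,-0.004,0],"grip": 230},
  {"rot": [0,0,0],"xyz": [0,-0.008,0],"grip": 230},
  {"rot": [0,0,0],"xyz": [0,-0.012,0],"grip": 230},
  {"rot": [0,0,0],"xyz": [0,-0.016,0],"grip": 230},
  {"rot": [0,0,0],"xyz": [0,-0.02,0],"grip": 230},
  {"rot": [0,0,0],"xyz": [0,-0.022,0],"grip": 230},
  {"rot": [0,0,0],"xyz": [0,-0.022,0],"grip": 230},
  {"rot": [0,0,0],"xyz": [0,-0.022,0],"grip": 230},
])

```text
clock: 3.7
tool_pos: [0.4971, 0.0198, 0.0519]
eef_rot: [0.721, 0.693, 0.003, 0.003]
contact_force: [8.6, -0.3, -5.8]
opening: 0.187
finger_force: 8.4
```

Request:
carry_out([
  {"rot": [0,0,0],"xyz": [0,-0.019,0],"grip": 150},
  {"rot": [0,0,0],"xyz": [0,-0.019,0],"grip": 125},
  {"rot": [0,0,0],"xyz": [0,-0.019,0],"grip": 125},
  {"rot": [0,0,0],"xyz": [0,-0.019,0],"grip": 125},
  {"rot": [0,0,0],"xyz": [0,-0.019,-0.025],"grip": 125},
  {"rot": [0,0,0],"xyz": [0,-0.019,-0.05],"grip": 125},
  {"rot": [0,0,0],"xyz": [0,-0.019,-0.08],"grip": 125},
  {"rot": [0,0,0],"xyz": [0,-0.019,-0.1],"grip": 125},
])

```text
clock: 4.37
tool_pos: [0.4725, 0.0203, 0.1533]
eef_rot: [0.721, 0.693, -0.001, -0.0]
contact_force: [1.0, -0.0, 0.0]
opening: 0.51
finger_force: 0.0
```

```bash
python3 -c "
from h import *
s=r.get_state(); im=r.snapshot('wrist'); cv2.imwrite('pics/w3.png',im[:,:,::-1])
print(s['tool_pos'],s['eef_rot'],go([.582,.071,.15],np.radians(57.4)), s['q'].round(2))"
```

```text
[0.47245768 0.0202854  0.15334069] [ 7.21145107e-01  6.92783689e-01 -5.39974955e-04 -4.50484636e-04] (array([0.055 , 0.1058, 0.0063]), array([ 4.000e-03,  1.000e-03, -1.042e+00])) [-0.16  0.64  0.04  2.1  -0.06  0.4  -0.12]
```

View pics/w3.png

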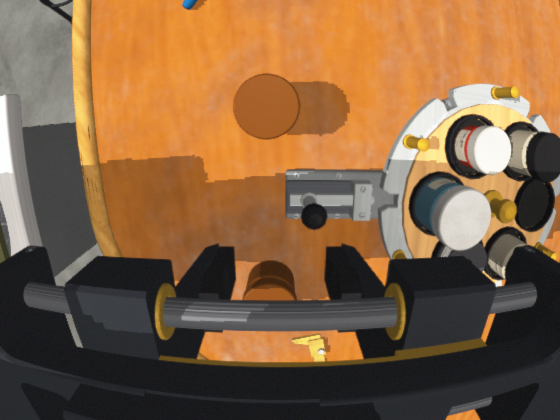

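I made a slip there: the 19 mm back-off added to the pull already commanded, but it did no harm. The picture shows the bolt drawn, with the ball at (314,215) and the tongue and bridge at (363,203), clear of the notch. The first peg's top is at about (424,144).

Request:
carry_out([
  {"rot": [0,0,-0.12],"xyz": [0.008,0.014,0],"grip": 150},
  {"rot": [0,0,-0.24],"xyz": [0.015,0.028,0],"grip": 150},
  {"rot": [0,0,-0.36],"xyz": [0.022,0.042,0],"grip": 150},
  {"rot": [0,0,-0.48],"xyz": [0.03,0.056,0],"grip": 150},
  {"rot": [0,0,-0.6],"xyz": [0.038,0.07,0],"grip": 150},
  {"rot": [0,0,-0.72],"xyz": [0.045,0.084,0],"grip": 150},
  {"rot": [0,0,-0.84],"xyz": [0.052,0.098,0],"grip": 150},
  {"rot": [0,0,-0.96],"xyz": [0.055,0.105,0],"grip": 150},
])

```text
clock: 5.08
tool_pos: [0.581, 0.0723, 0.1509]
eef_rot: [0.316, 0.949, 0.0, -0.001]
contact_force: [-0.2, 0.1, -0.3]
opening: 0.41
finger_force: 0.0
```

Request:
carry_out([
  {"rot": [0,0,-0.08],"xyz": [0,0,0],"grip": 150},
  {"rot": [0,0,-0.08],"xyz": [0,0,0],"grip": 150},
  {"rot": [0,0,-0.08],"xyz": [0,0,0],"grip": 150},
])

```text
clock: 5.33
tool_pos: [0.5793, 0.0708, 0.1509]
eef_rot: [0.283, 0.959, -0.001, -0.001]
contact_force: [0.6, 0.6, 0.0]
opening: 0.413
finger_force: 0.0
```

```bash
python3 -c "
from h import *
s0={'tool_pos':np.array([.47246,.02029,.15334]),'eef_rot':[.7211,.6928,0,0]}
print('ball',wray(s0,314,215,.075),'peg',wray(s0,424,144,.063))
s=r.get_state(); im=r.snapshot('wrist'); cv2.imwrite('pics/w4.png',im[:,:,::-1])
print(s['tool_pos'],s['eef_rot'],go([.582,.071,.05],np.radians(57.4)), s['q'].round(2))"
```

```text
ball [0.49793491 0.01991663 0.075     ] peg [0.58682527 0.06975397 0.063     ]
[0.57933437 0.07083783 0.15088799] [ 2.82630362e-01  9.59227801e-01 -5.47292796e-04 -1.34317777e-03] (array([-0.0022,  0.0016,  0.1011]), array([-0.002, -0.002, -0.004])) [-0.06  0.76 -0.25  1.77  0.28  0.65  0.53]
```

View pics/w4.png

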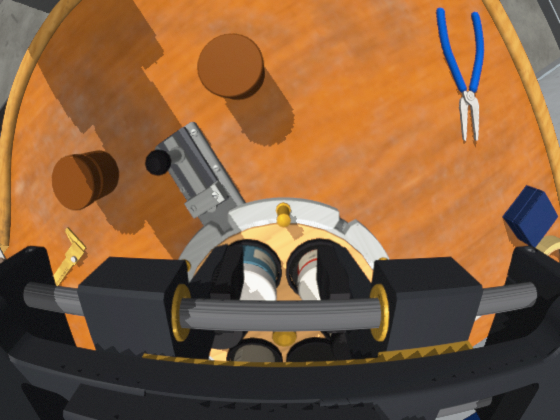

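The wrist view shows the peg top at (283,208), centred between the fingers. The red pot is on its right, the blue jar on its left, and the bolt is drawn with its ball at (157,162).

```bash
python3 -c "
from h import *
s={'tool_pos':np.array([.57933,.07084,.15089]),'eef_rot':[.28263,.95923,0,0]}
p=wray(s,283,208,.063); print(p, go([p[0],p[1],.05],np.radians(57.4)), (p[:2]-[.6735,.0115]), np.degrees(np.arctan2(p[1]-.0115,p[0]-.6735)))"
```

```text
[0.57833468 0.07516887 0.063     ] (array([0.0031, 0.0032, 0.1011]), array([-0.002, -0.002, -0.004])) [-0.09516532  0.06366887] 146.2161157480461
```

Request:
carry_out([
  {"rot": [0,0,0],"xyz": [0,0,0.025],"grip": 150},
  {"rot": [0,0,0],"xyz": [0,0,0.05],"grip": 150},
  {"rot": [0,0,0],"xyz": [0,0,0.075],"grip": 150},
  {"rot": [0,0,0],"xyz": [0,0,0.095],"grip": 150},
  {"rot": [0,0,0],"xyz": [0,0,0.105],"grip": 150},
  {"rot": [0,0,0],"xyz": [0,0,0.105],"grip": 180},
  {"rot": [0,0,0],"xyz": [0,0,0.105],"grip": 210},
  {"rot": [0,0,0],"xyz": [0,0,0.105],"grip": 240},
], squeeze=5)

```text
clock: 6.05
tool_pos: [0.5815, 0.0714, 0.0478]
eef_rot: [0.282, 0.959, 0.0, 0.001]
contact_force: [-1.4, 0.3, 0.1]
opening: 0.208
finger_force: 0.0
```

Request:
carry_out([
  {"rot": [0,0,0],"xyz": [0,0,0],"grip": 240},
  {"rot": [0,0,0],"xyz": [0,0,0],"grip": 240},
  {"rot": [0,0,0],"xyz": [0,0,0],"grip": 240},
])

```text
clock: 6.3
tool_pos: [0.5818, 0.0715, 0.048]
eef_rot: [0.282, 0.96, 0.001, 0.001]
contact_force: [-1.2, 0.1, 5.4]
opening: 0.11
finger_force: 5.0
```

```bash
python3 -c "
from h import *
s=r.get_state();p=s['tool_pos'];c=np.array([.6735,.0115]);d=p[:2]-c;a=np.arctan2(d[1],d[0]);R0=np.hypot(*d);print(p,R0,np.degrees(a))
a0=a
for k in range(1,17):
    t=np.radians(60*k/16); q=c+.110*np.array([np.cos(a0+t),np.sin(a0+t)])
    print(k,*go([*q,.046],np.radians(57.4)+t))"
```

```text
[0.5818032  0.07148672 0.04798762] 0.10957512874508507 146.80786983860642
1 [ 0.0003 -0.0072  0.002 ] [ 0.002  0.002 -0.067]
2 [-0.0004 -0.0144  0.002 ] [ 0.002  0.002 -0.133]
3 [-0.0015 -0.0215  0.0019] [ 0.002  0.002 -0.198]
4 [-0.0031 -0.0285  0.0019] [ 0.002  0.002 -0.264]
5 [-0.0051 -0.0354  0.0019] [ 0.002  0.002 -0.329]
6 [-0.0076 -0.0422  0.0019] [ 0.002  0.002 -0.395]
7 [-0.0105 -0.0487  0.0019] [ 0.001  0.002 -0.46 ]
8 [-0.0139 -0.0551  0.0019] [ 0.001  0.002 -0.526]
9 [-0.0176 -0.0613  0.0019] [ 0.001  0.002 -0.591]
10 [-0.0217 -0.0672  0.0019] [ 0.001  0.002 -0.657]
11 [-0.0263 -0.0728  0.0019] [ 0.001  0.002 -0.722]
12 [-0.0311 -0.078   0.0019] [ 0.001  0.002 -0.787]
13 [-0.0364 -0.083   0.0019] [ 0.001  0.002 -0.853]
14 [-0.0419 -0.0876  0.0019] [ 0.001  0.002 -0.918]
15 [-0.0477 -0.0919  0.0019] [ 0.001  0.002 -0.984]
16 [-0.0538 -0.0957  0.0019] [ 1.000e-03  3.000e-03 -1.049e+00]
```

Request:
carry_out([
  {"rot": [0,0,-0.033],"xyz": [0,-0.0036,0],"grip": 240},
  {"rot": [0,0,-0.065],"xyz": [-0.0002,-0.0072,0],"grip": 240},
  {"rot": [0,0,-0.098],"xyz": [-0.0005,-0.0108,0],"grip": 240},
  {"rot": [0,0,-0.131],"xyz": [-0.0009,-0.0143,0],"grip": 240},
  {"rot": [0,0,-0.164],"xyz": [-0.0014,-0.0179,0],"grip": 240},
  {"rot": [0,0,-0.196],"xyz": [-0.0021,-0.0214,0],"grip": 240},
  {"rot": [0,0,-0.229],"xyz": [-0.0029,-0.0249,0],"grip": 240},
  {"rot": [0,0,-0.262],"xyz": [-0.0037,-0.0284,0],"grip": 240},
])

```text
clock: 6.97
tool_pos: [0.5699, 0.0453, 0.0479]
eef_rot: [0.152, 0.988, 0.001, 0.002]
contact_force: [1.5, 0.5, 7.3]
opening: 0.111
finger_force: 5.0
```

```bash
cat > arc.py <<'E'
from h import *
s=r.get_state();p=s['tool_pos'];c=np.array([.6735,.0115]);d=p[:2]-c;print(p,np.hypot(*d),np.degrees(np.arctan2(d[1],d[0])),'yaw',R.from_quat(s['eef_rot']).as_matrix()[:2,1],s['contact_force'],s['q'].round(2))
E
python3 arc.py
```

```text
[0.56986101 0.04534886 0.0479319 ] 0.10902654018789759 161.91277762751233 yaw [0.3010421  0.95360925] [1.53322968 0.4630591  7.34380949] [-0.02  0.91 -0.24  1.86  0.46  0.43  0.67]
```

Rotation works, so I continue in the same arc.

Request:
carry_out([
  {"rot": [0,0,-0.033],"xyz": [0,-0.0036,0],"grip": 240},
  {"rot": [0,0,-0.065],"xyz": [-0.0002,-0.0072,0],"grip": 240},
  {"rot": [0,0,-0.098],"xyz": [-0.0005,-0.0108,0],"grip": 240},
  {"rot": [0,0,-0.131],"xyz": [-0.0009,-0.0143,0],"grip": 240},
  {"rot": [0,0,-0.164],"xyz": [-0.0014,-0.0179,0],"grip": 240},
  {"rot": [0,0,-0.196],"xyz": [-0.0021,-0.0214,0],"grip": 240},
  {"rot": [0,0,-0.229],"xyz": [-0.0029,-0.0249,0],"grip": 240},
  {"rot": [0,0,-0.262],"xyz": [-0.0037,-0.0284,0],"grip": 240},
])

```text
clock: 7.63
tool_pos: [0.565, 0.0172, 0.0479]
eef_rot: [0.022, 1.0, 0.0, 0.002]
contact_force: [1.8, 0.9, 7.1]
opening: 0.11
finger_force: 5.0
```

Request:
carry_out([
  {"rot": [0,0,-0.033],"xyz": [0,-0.0036,0],"grip": 240},
  {"rot": [0,0,-0.065],"xyz": [-0.0002,-0.0072,0],"grip": 240},
  {"rot": [0,0,-0.098],"xyz": [-0.0005,-0.0108,0],"grip": 240},
  {"rot": [0,0,-0.131],"xyz": [-0.0009,-0.0143,0],"grip": 240},
  {"rot": [0,0,-0.164],"xyz": [-0.0014,-0.0179,0],"grip": 240},
  {"rot": [0,0,-0.196],"xyz": [-0.0021,-0.0214,0],"grip": 240},
  {"rot": [0,0,-0.229],"xyz": [-0.0029,-0.0249,0],"grip": 240},
  {"rot": [0,0,-0.262],"xyz": [-0.0037,-0.0284,0],"grip": 240},
])

```text
clock: 8.3
tool_pos: [0.5674, -0.0113, 0.0479]
eef_rot: [-0.109, 0.994, 0.0, 0.002]
contact_force: [1.0, 1.1, 6.6]
opening: 0.108
finger_force: 5.0
```

```bash
python3 arc.py
```

```text
[ 0.56736301 -0.01126694  0.0479103 ] 0.1085513457937084 -167.89321787765988 yaw [-0.21658346  0.9762641 ] [1.04429979 1.07741024 6.56459388] [ 0.15  0.92 -0.37  1.87  0.68  0.48  1.09]
```

Request:
carry_out([
  {"rot": [0,0,-0.033],"xyz": [0,-0.0036,0],"grip": 240},
  {"rot": [0,0,-0.065],"xyz": [-0.0002,-0.0072,0],"grip": 240},
  {"rot": [0,0,-0.098],"xyz": [-0.0005,-0.0108,0],"grip": 240},
  {"rot": [0,0,-0.131],"xyz": [-0.0009,-0.0143,0],"grip": 240},
  {"rot": [0,0,-0.164],"xyz": [-0.0014,-0.0179,0],"grip": 240},
  {"rot": [0,0,-0.196],"xyz": [-0.0021,-0.0214,0],"grip": 240},
  {"rot": [0,0,-0.229],"xyz": [-0.0029,-0.0249,0],"grip": 240},
  {"rot": [0,0,-0.262],"xyz": [-0.0037,-0.0284,0],"grip": 240},
])

```text
clock: 8.97
tool_pos: [0.5768, -0.0382, 0.0479]
eef_rot: [-0.238, 0.971, -0.0, 0.002]
contact_force: [0.6, 0.5, 7.0]
opening: 0.112
finger_force: 5.0
```

Request:
carry_out([
  {"rot": [0,0,0],"xyz": [0,0,0],"grip": 240},
  {"rot": [0,0,0],"xyz": [0,0,0],"grip": 240},
])

```text
clock: 9.13
tool_pos: [0.5771, -0.0388, 0.0479]
eef_rot: [-0.237, 0.972, -0.0, 0.002]
contact_force: [0.9, -1.1, 6.7]
opening: 0.11
finger_force: 5.0
```

```bash
python3 arc.py; python3 -c "
from h import *
im=r.snapshot('wrist'); cv2.imwrite('pics/w5.png',im[:,:,::-1])"
```

```text
[ 0.57706535 -0.03882702  0.04786012] 0.10877707178608391 -152.44098326635452 yaw [-0.4599067   0.88796601] [ 0.88227218 -1.08726571  6.72358313] [ 0.25  0.94 -0.46  1.83  0.75  0.55  1.34]
```

View pics/w5.png

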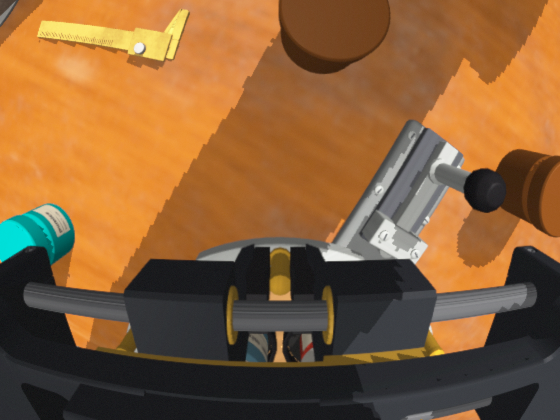

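The picture shows the gripped peg at (280,270), with the blue jar on its left and the red pot on its right, next to the bolt. The bolt is still drawn, with its ball at (485,190). I ease back about 0.7°, release and lift.

Request:
carry_out([
  {"rot": [0,0,0],"xyz": [0,0.0012,0],"grip": 240},
  {"rot": [0,0,0],"xyz": [0,0.0012,0],"grip": 240},
  {"rot": [0,0,0],"xyz": [0,0.0012,0],"grip": 180},
  {"rot": [0,0,0],"xyz": [0,0.0012,0],"grip": 160},
  {"rot": [0,0,0],"xyz": [0,0.0012,0],"grip": 160},
  {"rot": [0,0,0],"xyz": [0,0.0012,-0.03],"grip": 160},
  {"rot": [0,0,0],"xyz": [0,0.0012,-0.065],"grip": 160},
  {"rot": [0,0,0],"xyz": [0,0.0012,-0.1],"grip": 160},
])

```text
clock: 9.85
tool_pos: [0.5737, -0.0374, 0.1469]
eef_rot: [-0.237, 0.972, 0.0, -0.002]
contact_force: [1.3, 0.3, 0.5]
opening: 0.371
finger_force: 0.0
```

```bash
python3 -c "
from h import *
t=r.snapshot('top')[:,:,::-1]; cv2.imwrite('pics/t2.png',cv2.resize(t[100:270,200:345],None,fx=3.5,fy=3.5,interpolation=2))
print(r.get_state()['tool_pos'],go([.462,.021,.15],np.radians(87.4)))"
```

```text
[ 0.57787063 -0.03661033  0.1537313 ] (array([0.0764, 0.1044, 0.0028]), array([-0.001,  0.008,  0.523]))
```

Request:
carry_out([
  {"rot": [0,0,0.09],"xyz": [0.013,0.017,0],"grip": 200},
  {"rot": [0,0,0.18],"xyz": [0.025,0.035,0],"grip": 255},
  {"rot": [0,0,0.27],"xyz": [0.038,0.052,0],"grip": 255},
  {"rot": [0,0,0.36],"xyz": [0.051,0.07,0],"grip": 255},
  {"rot": [0,0,0.45],"xyz": [0.064,0.087,0],"grip": 255},
  {"rot": [0,0,0.523],"xyz": [0.0765,0.1045,0],"grip": 255},
  {"rot": [0,0,0.523],"xyz": [0.0765,0.1045,0],"grip": 255},
  {"rot": [0,0,0.523],"xyz": [0.0765,0.1045,0],"grip": 255},
])

```text
clock: 10.57
tool_pos: [0.4581, 0.0207, 0.1467]
eef_rot: [0.021, 1.0, -0.0, -0.001]
contact_force: [-0.2, 0.2, -0.0]
opening: 0.007
finger_force: 0.0
```

```bash
python3 -c "
from h import *
s=r.get_state(); im=r.snapshot('wrist'); cv2.imwrite('pics/w6.png',im[:,:,::-1])
print(s['tool_pos'],s['eef_rot'],go([.462,.021,.056],np.radians(87.4)))"
```

```text
[0.45813415 0.02074368 0.1466759 ] [ 2.12697548e-02  9.99773595e-01 -3.13885208e-04 -5.08549003e-04] (array([-0.0026,  0.0007,  0.0907]), array([-0.   ,  0.   ,  0.001]))
```

View pics/w6.png

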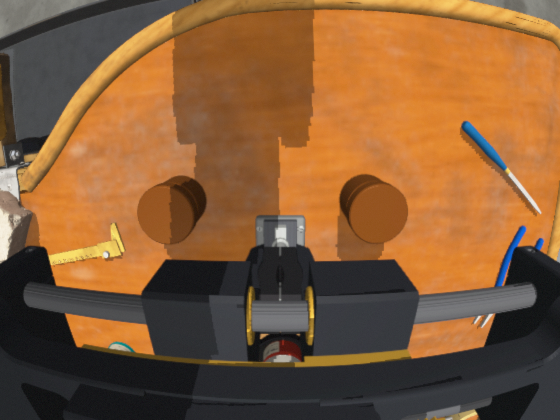

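The view shows the shut fingers in front of the drawn bolt, over the tongue at (280,230), with the red pot in line behind at (282,350). The brown jars at (165,212) and (375,212) are clear. I go down and push.

Request:
carry_out([
  {"rot": [0,0,0],"xyz": [0,0,0.025],"grip": 255},
  {"rot": [0,0,0],"xyz": [0,0,0.05],"grip": 255},
  {"rot": [0,0,0],"xyz": [0,0,0.075],"grip": 255},
  {"rot": [0,0,0],"xyz": [0,0,0.098],"grip": 255},
  {"rot": [0,0,0],"xyz": [0,0,0.098],"grip": 255},
  {"rot": [0,0,0],"xyz": [-0.004,0,0.098],"grip": 255},
  {"rot": [0,0,0],"xyz": [-0.009,0,0.098],"grip": 255},
  {"rot": [0,0,0],"xyz": [-0.014,0,0.098],"grip": 255},
])

```text
clock: 11.28
tool_pos: [0.4748, 0.0196, 0.0499]
eef_rot: [0.023, 1.0, 0.0, 0.001]
contact_force: [-0.3, 1.3, 0.2]
opening: 0.004
finger_force: 0.0
```

Request:
carry_out([
  {"rot": [0,0,0],"xyz": [-0.003,0,0],"grip": 255},
  {"rot": [0,0,0],"xyz": [-0.006,0,0],"grip": 255},
  {"rot": [0,0,0],"xyz": [-0.009,0,0],"grip": 255},
  {"rot": [0,0,0],"xyz": [-0.012,0,0],"grip": 255},
  {"rot": [0,0,0],"xyz": [-0.012,0,0],"grip": 255},
])

```text
clock: 11.7
tool_pos: [0.4856, 0.0191, 0.049]
eef_rot: [0.023, 1.0, 0.0, 0.0]
contact_force: [-0.4, -0.0, 1.8]
opening: 0.005
finger_force: 0.3
```

Request:
carry_out([
  {"rot": [0,0,0],"xyz": [-0.003,0,0],"grip": 255},
  {"rot": [0,0,0],"xyz": [-0.006,0,0],"grip": 255},
  {"rot": [0,0,0],"xyz": [-0.008,0,0],"grip": 255},
])

```text
clock: 11.95
tool_pos: [0.493, 0.0188, 0.0486]
eef_rot: [0.023, 1.0, -0.0, -0.0]
contact_force: [-2.7, 0.3, 1.9]
opening: 0.007
finger_force: 1.7
```

Request:
carry_out([
  {"rot": [0,0,0],"xyz": [-0.002,0,0],"grip": 255},
  {"rot": [0,0,0],"xyz": [-0.004,0,0],"grip": 255},
  {"rot": [0,0,0],"xyz": [-0.004,0,0],"grip": 255},
])

```text
clock: 12.2
tool_pos: [0.4975, 0.0187, 0.0487]
eef_rot: [0.023, 1.0, 0.0, 0.0]
contact_force: [-1.5, -0.5, -0.6]
opening: 0.004
finger_force: 0.7
```

Request:
carry_out([
  {"rot": [0,0,0],"xyz": [-0.002,0,0],"grip": 255},
  {"rot": [0,0,0],"xyz": [-0.004,0,0],"grip": 255},
  {"rot": [0,0,0],"xyz": [-0.004,0,0],"grip": 255},
])

```text
clock: 12.45
tool_pos: [0.4991, 0.0185, 0.0485]
eef_rot: [0.023, 1.0, -0.0, -0.002]
contact_force: [-5.1, 0.5, 3.0]
opening: 0.006
finger_force: 2.7
```

Request:
carry_out([
  {"rot": [0,0,0],"xyz": [-0.002,0,0],"grip": 255},
  {"rot": [0,0,0],"xyz": [-0.003,0,0],"grip": 255},
  {"rot": [0,0,0],"xyz": [-0.003,0,0],"grip": 255},
])

```text
clock: 12.7
tool_pos: [0.4992, 0.0184, 0.0484]
eef_rot: [0.022, 1.0, -0.001, -0.004]
contact_force: [-10.4, 2.2, 7.3]
opening: 0.005
finger_force: 5.2
```

The bolt stops hard at x=0.499, where home is expected. I push slightly harder, then back off and check.

Request:
carry_out([
  {"rot": [0,0,0],"xyz": [-0.003,0,0],"grip": 255},
  {"rot": [0,0,0],"xyz": [-0.004,0,0],"grip": 255},
  {"rot": [0,0,0],"xyz": [-0.004,0,0],"grip": 255},
])

```text
clock: 12.95
tool_pos: [0.4992, 0.0183, 0.0482]
eef_rot: [0.022, 1.0, -0.001, -0.008]
contact_force: [-17.8, 4.0, 12.2]
opening: 0.002
finger_force: 8.7
```

Request:
carry_out([
  {"rot": [0,0,0],"xyz": [0.01,0,0],"grip": 255},
  {"rot": [0,0,0],"xyz": [0.03,0,0],"grip": 255},
  {"rot": [0,0,0],"xyz": [0.04,0,0],"grip": 255},
  {"rot": [0,0,0],"xyz": [0.04,0,-0.03],"grip": 255},
  {"rot": [0,0,0],"xyz": [0.04,0,-0.06],"grip": 255},
  {"rot": [0,0,0],"xyz": [0.04,0.03,-0.1],"grip": 255},
  {"rot": [0,0,0],"xyz": [0.04,0.06,-0.1],"grip": 255},
  {"rot": [0,0,0],"xyz": [0.04,0.1,-0.1],"grip": 255},
])

```text
clock: 13.62
tool_pos: [0.4754, 0.1196, 0.1514]
eef_rot: [0.026, 1.0, 0.001, 0.003]
contact_force: [0.6, 0.6, -0.1]
opening: 0.002
finger_force: 0.0
```

Request:
carry_out([
  {"rot": [0,0,0],"xyz": [0,0.04,-0.02],"grip": 255},
  {"rot": [0,0,0],"xyz": [0,0.08,-0.04],"grip": 255},
  {"rot": [0,0,0],"xyz": [0,0.12,-0.06],"grip": 255},
  {"rot": [0,0,0],"xyz": [0,0.16,-0.06],"grip": 255},
  {"rot": [0,0,0],"xyz": [0,0.2,-0.06],"grip": 255},
  {"rot": [0,0,0],"xyz": [0,0.24,-0.06],"grip": 255},
  {"rot": [0,0,0],"xyz": [0,0.24,-0.06],"grip": 255},
  {"rot": [0,0,0],"xyz": [0,0.24,-0.06],"grip": 255},
])

```text
clock: 14.28
tool_pos: [0.4829, 0.3639, 0.2089]
eef_rot: [0.021, 1.0, 0.002, 0.0]
contact_force: [0.4, -0.3, -0.6]
opening: 0.006
finger_force: 0.0
```

```bash
python3 -c "
from h import *
t=r.snapshot('top')[:,:,::-1]; s=r.snapshot('scene')[:,:,::-1]
a=cv2.resize(t[110:265,210:335],None,fx=3.6,fy=3.6,interpolation=2); b=cv2.resize(s[145:245,240:345],None,fx=3.3,fy=3.3,interpolation=2)
o=np.zeros((560,800,3),np.uint8);o[:a.shape[0],:a.shape[1]]=a;o[:b.shape[0],a.shape[1]:a.shape[1]+b.shape[1]]=b
cv2.imwrite('pics/end.png',o); print(r.get_state()['tool_pos'],r.get_state()['contact_force'])"
```

```text
[0.48404449 0.35860915 0.20839576] [ 0.23757487 -2.03897305 -0.00735279]
```

View pics/end.png

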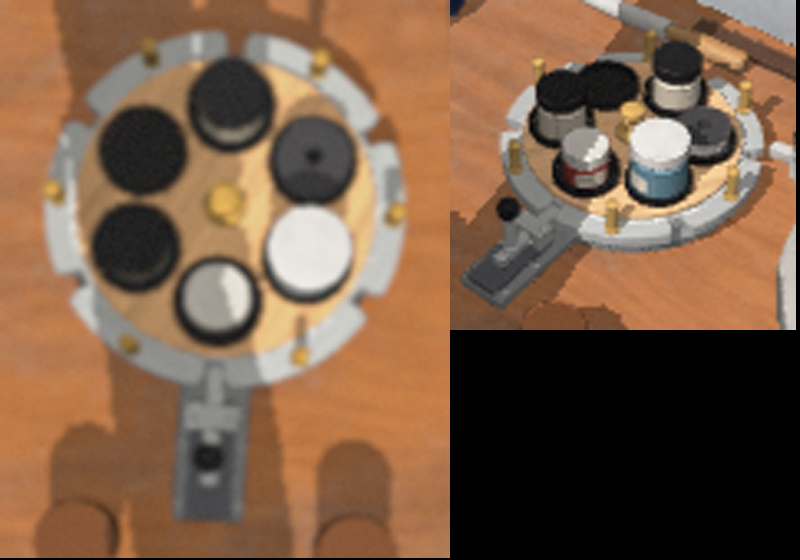

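The ball is back at its start pixel, crop (207,457), so the bolt is home. The red pot is in the front pocket at (217,297), and all jars are upright.

```bash
python3 -c "
from plant import r
print(r.finish_job())"
```

```text
the job is handed in; nothing more can be done
None
```

The red pot is at the front with the bolt pushed home and all five jars upright in the last picture; I handed the job in at about 14.4 s, and no verdict came back.

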